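# Lay the offset pipe in its rest in the laundry room

### The job

A copper pipe for the laundry's water heater has to lie ready in the pipe rest. Pick up the copper pipe with the double bend, turn it to match the rest and set it down, without dropping it, so that both of its straight ends lie at the bottom of the two notches; then let go. Leave the straight pipe and the elbow where they are.

Things in the scene. Friction and masses are not known exactly. Their poses are not given: they have to be found in the camera images.
- offset_pipe: Loose copper pipe, 22 mm thick, double bend (flat Z), lying flat. Origin: its middle and balance point, on the underside. z up, x along the straight ends: x -126 to -56 mm at y -35, and x 56 to 126 at y +35. A straight slanting middle runs from (-36,-27) through the origin to (36,27) mm, 37 degrees from x: pinch it there. A half turn about z gives the same shape. 0.11-0.22 kg.
- pipe_rest: Fixed rest: plate 200 x 130 x 10 mm, two metal posts 20 mm thick, each forked into a notch open upwards. Origin: centre of the underside; z up. Notches run along x, centred at (-80,-35) and (80,35) mm; flat bottoms 24 mm wide, 55 mm up; mouths 56 mm wide, post tops 90 mm up. Seated, the pipe's origin is 55 mm above this one, x along x, either way round.
- straight_pipe: Bystander: loose straight copper pipe, 22 mm in diameter, 232 mm long, lying on the counter. Origin: its middle, on the underside; y along the pipe.
- elbow_pipe: Bystander: loose copper elbow, 22 mm in diameter, one right-angle bend, two legs about 100 mm long over all, lying flat on the counter. Origin between the legs, on the underside: legs run along +x at y = -30 mm and along +y at x = -30 mm.
Things that resemble listed ones, but are neither listed nor needed, are in the scene too. There is more than one size of the pipe_rest; the one meant has the size given above.

How it is judged:
On the way:
1. the double-bend pipe is lifted clear of the counter (height (world z) of offset_pipe above 0.04 m), for 0.2 s.
At the end, for the whole second after the job is handed in: The double-bend pipe rests still on the bottoms of both notches (underside 50 to 61 mm above the rest's underside), level within 6 degrees, its middle within 25 mm lengthwise and 12 mm crosswise of the rest's centre, its ends along the notches within 10 degrees, either way round (x of offset_pipe in the frame of pipe_rest between -0.025 and 0.025 m and y of offset_pipe in the frame of pipe_rest between -0.012 and 0.012 m and z of offset_pipe in the frame of pipe_rest between 0.05 and 0.061 m and angle between the x axis of offset_pipe and the x axis of pipe_rest, either way round below 0.18 rad and angle between offset_pipe's own z axis and vertical below 0.1 rad and contact force between offset_pipe and pipe_rest above 0.3 N and linear speed of offset_pipe below 0.02 m/s); the robot touches nothing.
It fails at once if the double-bend pipe is dropped (falls freely by more than about 30 mm) (contact force between offset_pipe and the fingers below 0.05 N and linear speed of offset_pipe above 0.8 m/s).
It fails at once if the straight pipe is moved by more than 40 mm (distance of straight_pipe from where it was at the start of the episode above 0.04 m).
It fails at once if the elbow is moved by more than 40 mm (distance of elbow_pipe from where it was at the start of the episode above 0.04 m).
It also fails if it takes over 35 s, if anything falls off the work surface, if the arm or the gripper's body presses on something with over 40 N, if the wrist force passes 120 N, or if a joint passes its speed limit or range.

### The arm

A 6-joint arm with a two-finger parallel gripper is mounted at the origin on the work surface. World frame = base frame: x ahead of the robot, y to its left, z up, the work surface at z = 0. Lengths are in m, angles in rad, forces in N, time in s.
With the tool pointing down it reaches from about 0.35 to 0.775 m from the base axis. Payload 7.3 kg.
Tool frame: the origin (TCP) lies midway between the tips of the shut fingers; the grasp point (between the pads) lies 19 mm behind it; z points along the fingers, y is the line along which they close (so a half turn about z gives the same grasp; the last joint's range is limited). The gripper opens to 92 mm and grips with 3 to 60 N. Pads are 19 mm wide; open, the fingers measure 130 mm over their backs; the gripper's body (75 mm by 190 mm) begins 47 mm behind the grasp point.
Start: joints at [1.056, 0.342, 1.524, -0, 1.275, -0.146], TCP at [0.189, 0.49, 0.227] pointing down, gripper open.
Joint ranges: [-2.53, 2.53], [-0.77, 2.02], [0.04, 2.7], [-1, 4.14], [0.28, 2.66], [-3.11, 3.11]. Speed limits (rad/s): [2.57, 2.57, 3.14, 3.14, 3.14, 3.14].

### API

Orientations are given as [roll, pitch, yaw] about the fixed x, y, z axes, in that order (R = Rz(yaw) Ry(pitch) Rx(roll)).
In Python, from cell import monitor, vision, workorder gives the robot as it stands.
- The arm moves only by the tool move_arm, never from a script. Its argument "rows" is a list of rows, each a list of 5 numbers: the shift along the world's x, y, z in mm, then the turn about the world's z in rad, then the closure, from -1 (fully open) to 1 (shut). A call has 1 to 12 rows; each row shifts and turns the commanded pose from where the row before left it; what a row does not reach is not made up. A row lasts 1/10 s, in which the tool goes at most 50 mm and 8.59 degrees, less where a joint would pass 70% of its speed; a pose out of reach is approached as far as the arm can. A call is refused whole if a number of a shift passes 50 or a number of a turn 0.15, either way. A call with a gripper value outside its range is refused whole. The fingers move at their own pace and stop on an object; "newtons" is the grip in N (left out, the last holds). Time passes only in rows, so rows that do not move let the fingers close. It gives the time, the measured TCP pose, the force, the opening and the grip force at its end, in the units of the state.
- monitor.observe(): the state, without advancing time (a new reading comes with each control period).
- vision.read_camera(name): name is "side" or "top" or "wrist"; returns the picture (384x512x3 uint8, red, green, blue); there is no depth.
- vision.get_calibration(name): a dict with "K" (3x3 intrinsics, pixels), "T" (4x4, takes a point from camera to world coordinates); the wrist camera has in their place "mount" (4x4, takes a point from camera to tool coordinates, whose origin is the TCP and whose axes are the flange's). Camera axes: x right, y up, looking along -z (the intrinsics and any distortion apply to the point x, -y, -z); pixel columns grow to the right and rows downward; lengths in m; the calibration is good to about 2 mm. A picture is of the moment at which its call begins: read the wrist's pose just before it. get_calibration takes no time and is no camera call.
- workorder.hand_in(): hands the job in; it is judged then, once.
The state is a dict: "time": time; "qpos": joint angles; "qvel": joint speeds; "joint_efforts": joint torques, N m; "tool_pos": TCP position; "tool_rot": TCP orientation; "contact_force": force on the tool from outside, world axes, zero at the start; "torque": the same for the moment, N m; "opening": finger opening in m; "grip_force": force on a finger pad.
Only numpy, scipy, OpenCV 4.12 (cv2) and the standard library are available. Lean on these libraries where they do the work, as an engineer would, in place of code of your own. Each camera call takes 0.05 s, during which the arm holds its last target. There are 200 camera calls.

## Working session

There is one attempt and no reset: what is moved stays moved. The work goes in short steps, Python scripts to look and compute and a tool call to move; the robot and the scene stay as the last step left them, time stands still between calls to the robot, and variables do not carry over. Pictures are saved under pics/ and viewed, at most 10 in all, crops included, and the job is handed in when it is done.

Besides the shell and the picture viewer there is one more tool, called after "Emit:" by a JSON object that holds its "fn" and its "kwargs". move_arm: Moves the arm, as the interface text tells. Its arguments: {"type":"object","properties":{"rows":{"type":"array","items":{"type":"array","items":{"type":"number"}}},"newtons":{"type":"number"}},"required":["rows"]}

```bash
mkdir -p pics; ls; cat > h.py <<'E'
import numpy as np, cv2
from cell import monitor, vision, workorder
def snap(cam, fn):
    s=monitor.observe(); im=vision.read_camera(cam)
    cv2.imwrite('pics/'+fn, im[:,:,::-1]); return s,im
def camT(cam,s=None):
    c=vision.get_calibration(cam); K=np.array(c['K'])
    if 'T' in c: return K,np.array(c['T']),c
    from scipy.spatial.transform import Rotation as R
    M=np.eye(4); M[:3,:3]=R.from_euler('xyz',s['tool_rot']).as_matrix(); M[:3,3]=s['tool_pos']
    return K,M@np.array(c['mount']),c
def pt(cam,uv,z,s=None):
    K,T,c=camT(cam,s); d=np.linalg.inv(K)@np.array([uv[0],uv[1],1.]); d=T[:3,:3]@(d*[1,-1,-1])
    o=T[:3,3]; return o+d*(z-o[2])/d[2]
def px(cam,P,s=None):
    K,T,c=camT(cam,s); p=T[:3,:3].T@(np.array(P)-T[:3,3]); p=K@(p*[1,-1,-1]); return p[:2]/p[2]
E
python3 - <<'E'
from h import *
s,a=snap('top','a.png'); s,b=snap('side','b.png')
print(s)
for c in ('top','side','wrist'): print(vision.get_calibration(c))
E
```

```text
pics
{'time': 0.05, 'qpos': array([ 1.05597123e+00,  3.42706206e-01,  1.52498522e+00,  2.26105393e-06,
        1.27537651e+00, -1.45988258e-01]), 'qvel': array([ 0.0011293 ,  0.00038759, -0.0001073 , -0.0009198 ,  0.00126425,
        0.00171912]), 'joint_efforts': array([ 1.43648500e-03, -4.32429278e+01, -2.44996297e+01,  7.21051265e-02,
        5.23759390e-02, -8.11013660e-05]), 'tool_pos': array([0.18905955, 0.48936358, 0.22606462]), 'tool_rot': array([-3.14013338e+00, -2.16748185e-04,  2.77275500e+00]), 'contact_force': array([0.27963942, 0.16212816, 0.97297091]), 'torque': array([-0.07483548,  0.02312276,  0.02355398]), 'grip_force': 0.0, 'opening': 0.09190739679366398}
{'K': array([[356.96581293,   0.        , 256.33921156],
       [  0.        , 356.96581293, 193.25076792],
       [  0.        ,   0.        ,   1.        ]]), 'T': array([[-0.01792495,  0.99127277, -0.1306024 ,  0.50270024],
       [-0.99946066, -0.02135935, -0.02494334,  0.05226929],
       [-0.02751523,  0.13008485,  0.991121  ,  0.93826536],
       [ 0.        ,  0.        ,  0.        ,  1.        ]])}
{'K':
[... 218 characters left out ...]
2],
       [-0.48280425,  0.47516604, -0.73560675, -0.55078209],
       [ 0.00964932,  0.84282979,  0.53809371,  0.50676534],
       [ 0.        ,  0.        ,  0.        ,  1.        ]])}
{'K': array([[345.12067672,   0.        , 261.47327144],
       [  0.        , 345.12067672, 199.79603953],
       [  0.        ,   0.        ,   1.        ]]), 'mount': array([[-1.10619189e-03,  9.63005027e-01,  2.69481158e-01,
         7.33410751e-02],
       [ 9.99999355e-01,  9.95703105e-04,  5.46695303e-04,
        -3.36220533e-05],
       [ 2.58147098e-04,  2.69481589e-01, -9.63005507e-01,
        -1.57828911e-01],
       [ 0.00000000e+00,  0.00000000e+00,  0.00000000e+00,
         1.00000000e+00]])}
```

View pics/a.png

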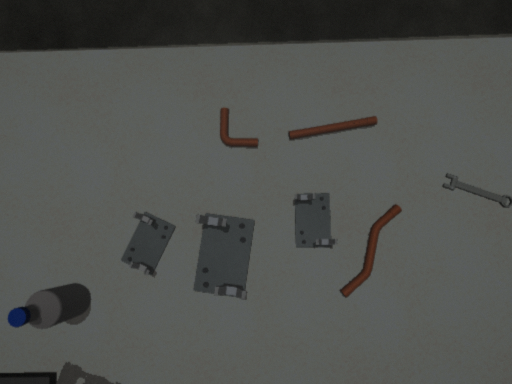

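View pics/b.png

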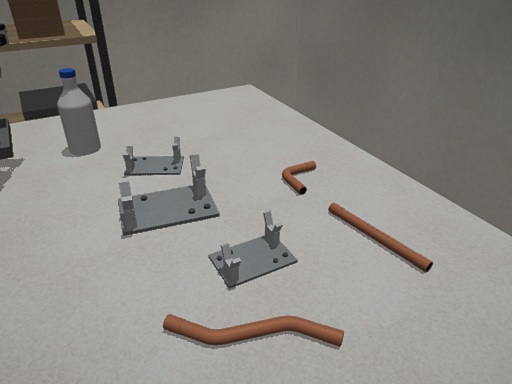

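The top view shows three rests, at (149,242), (224,255) and (313,220). The double-bend pipe runs from (398,208) to (344,293), the straight pipe is at (333,127) and the elbow at (235,130). Next I'll measure the plate sizes and the pipe pose.

```bash
cat >> h.py <<'E'
from scipy.optimize import least_squares
from scipy.spatial import cKDTree
CL=np.array([(x,-.035) for x in np.linspace(-.126,-.056,15)]+[(x,x*.75) for x in np.linspace(-.036,.036,15)]+[(x,.035) for x in np.linspace(.056,.126,15)]+[(-.046,-.033),(.046,.033)])
def fitpipe(XY):
    "XY: mask points on the pipe's mid plane -> x,y,yaw; fits band of half-width 11 mm"
    c=XY.mean(0); best=None
    for a in np.arange(0,np.pi,np.pi/12):
        def f(p):
            C,S=np.cos(p[2]),np.sin(p[2]); M=CL@np.array([[C,S],[-S,C]])+p[:2]
            return np.r_[np.maximum(cKDTree(M).query(XY)[0]-.009,0), cKDTree(XY).query(M)[0]]
        r=least_squares(f,[*c,a],x_scale=[.01,.01,.1],diff_step=1e-4)
        if best is None or r.cost<best.cost: best=r
    return best.x,best.cost
def redmask(im):
    hsv=cv2.cvtColor(im,cv2.COLOR_RGB2HSV); return ((hsv[...,0]<15)&(hsv[...,1]>110)&(hsv[...,2]>50)).astype(np.uint8)
E
python3 - <<'E'
from h import *
im=cv2.imread('pics/a.png')[:,:,::-1].copy()
n,l,st,ce=cv2.connectedComponentsWithStats(redmask(im))
for i in range(1,n):
    if st[i,4]<100: continue
    print(st[i],ce[i],pt('top',ce[i],.011)[:2])
    if abs(ce[i][0]-371)<10:
        v,u=np.nonzero(l==i); XY=np.array([pt('top',p,.011)[:2] for p in zip(u,v)]); print(fitpipe(XY))
# plates: grey blobs
for nm,q in dict(big=[(204,214),(254,218),(246,297),(194,291)],small=[(295,194),(329,193),(331,247),(296,247)],left=[(141,212),(175,226),(153,270),(122,260)]).items():
    P=np.array([pt('top',p,.01)[:2] for p in q]); print(nm,P.mean(0).round(3),np.linalg.norm(np.diff(P,axis=0,append=P[:1]),axis=1).round(3))
g=im[180:320,180:350]; cv2.imwrite('pics/c.png',cv2.convertScaleAbs(cv2.resize(g,None,fx=4,fy=4,interpolation=cv2.INTER_CUBIC)[:,:,::-1],alpha=1.6))
E
```

```text
[220 108  38  38 407] [232.28992629 132.16707617] [0.79174768 0.13725046]
[290 117  87  21 555] [332.92612613 126.82882883] [ 0.79933392 -0.13213651]
[342 205  59  91 785] [370.91719745 250.07898089] [ 0.47275658 -0.21342948]
(array([ 0.47367219, -0.21382918, -0.88616303]), np.float64(2.4737112758042545e-05))
big [0.468 0.16 ] [0.131 0.201 0.133 0.197]
small [ 0.552 -0.069] [0.089 0.139 0.089 0.137]
left [0.504 0.36 ] [0.098 0.125 0.086 0.132]
```

View pics/c.png

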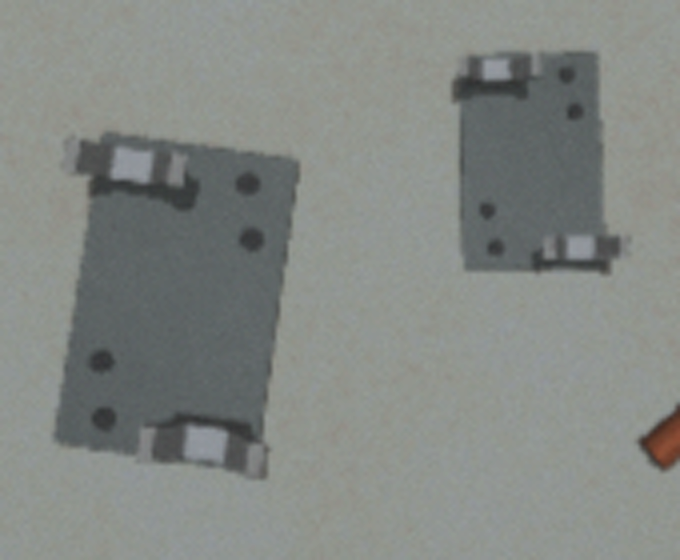

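The middle rest, at (224,255), measures about 131 × 200 mm, so it is the one meant. The other two are about 0.09 × 0.14 m. In the crop its notch bottoms are at (133,163) and (205,443). The copper shapes that could be confused are the straight pipe (333,127) and the elbow (232,132). Only the shape at (371,250) fits the double bend.

```bash
python3 - <<'E'
from h import *
A=pt('top',(213.2,220.7),.055);B=pt('top',(231.2,290.7),.055);d=A-B
print(A,B,np.linalg.norm(d),(A+B)/2, 'restyaw',np.arctan2(d[1],d[0])-np.arctan2(70,160))
for c in ((.468,.16),):
  P=[pt('top',p,.01)[:2] for p in [(204,214),(254,218),(246,297),(194,291)]]
  e=(P[0]-P[3])+(P[1]-P[2]); print('plate yaw',np.arctan2(e[1],e[0]))
print(px('side',(.4737,-.2138,.011)))
E
```

```text
[0.55275355 0.18272353 0.055     ] [0.38310424 0.1394679  0.055     ] 0.17507695146204783 [0.46792889 0.16109572 0.055     ] restyaw -0.16275877924637178
plate yaw -0.1233530307692317
[252.50617484 330.10234789]
```

Emit:
{"fn": "move_arm", "kwargs": {"rows": [[20, -50, 0, 0.03, -1], [30, -50, 0, 0.03, -1], [30, -50, 0, 0.03, -1], [30, -50, 0, 0.036, -1], [30, -50, 0, 0, -1], [30, -50, 0, 0, -1], [30, -50, 0, 0, -1], [30, -50, 0, 0, -1], [30, -50, 0, 0, -1], [25, -50, 0, 0, -1], [0, -50, 0, 0, -1], [0, -50, 0, 0, -1]], "newtons": 25}}

```text
time: 1.3
tool_pos: [0.4359, -0.0464, 0.2263]
tool_rot: [3.141, -0.001, 2.899]
contact_force: [2.1, 0.5, -0.0]
opening: 0.0917
grip_force: 0.0
```

Emit:
{"fn": "move_arm", "kwargs": {"rows": [[10, -42, 0, 0, -1], [10, -42, 0, 0, -1], [10, -42, 0, 0, -1], [8, -41, 0, 0, -1], [0, 0, 0, 0, -1], [0, 0, 0, 0, -1]]}}

```text
time: 1.9
tool_pos: [0.4735, -0.2118, 0.226]
tool_rot: [3.141, -0.002, 2.897]
contact_force: [0.1, -0.5, 0.1]
opening: 0.0917
grip_force: 0.0
```

```bash
python3 - <<'E'
from h import *
s,im=snap('wrist','d.png'); print(s['tool_pos'],s['tool_rot'])
n,l,st,ce=cv2.connectedComponentsWithStats(redmask(im))
i=1+np.argmax(st[1:,4]); print(st[i],ce[i])
v,u=np.nonzero(l==i); k=np.random.default_rng(0).choice(len(u),1500); XY=np.array([pt('wrist',(u[j],v[j]),.011,s)[:2] for j in k]); print(fitpipe(XY))
E
```

```text
[ 0.47353899 -0.21178784  0.22597471] [ 3.14061469e+00 -1.61511698e-03  2.89686949e+00]
[ 214   46  102  228 4694] [264.39582446 157.55134214]
(array([ 0.4728244 , -0.21251909,  2.25543655]), np.float64(0.00011346212372779482))
```

View pics/d.png

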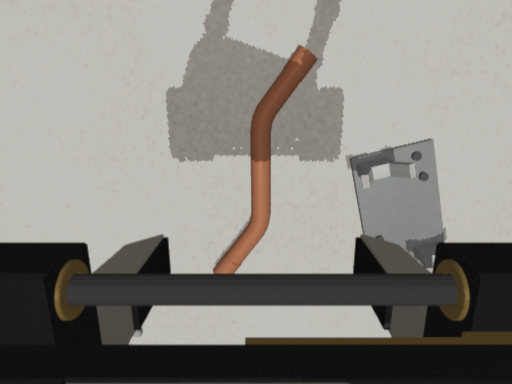

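The wrist picture shows the middle of the pipe, from (262,125) to (260,215), centred between the fingers, and the small decoy rest to the right at (400,195). The fit agrees with the top view to within 1.5 mm, so I'll go down and grasp.

```bash
python3 - <<'E'
from h import *
for p in [(313,242),(336,243),(325,250)]: print(pt('top',p,.06))
E
```

```text
[ 0.49609841 -0.06109046  0.06      ]
[ 0.49271142 -0.11650064  0.06      ]
[ 0.4764198  -0.08926159  0.06      ]
```

Emit:
{"fn": "move_arm", "kwargs": {"rows": [[0, -1, -40, 0, -1], [0, 0, -40, 0, -1], [0, 0, -40, 0, -1], [0, 0, -30, 0, -1], [0, 0, -20, 0, -1], [0, 0, 0, 0, -1], [0, 0, 0, 0, -1]]}}

```text
time: 2.65
tool_pos: [0.4742, -0.2115, 0.0574]
tool_rot: [3.141, 0.0, 2.9]
contact_force: [0.1, 0.2, 1.2]
opening: 0.0916
grip_force: 0.0
```

Emit:
{"fn": "move_arm", "kwargs": {"rows": [[-1, -4, -20, 0, -1], [0, 0, -20, 0, -1], [0, 0, -12, 0, -1], [0, 0, 0, 0, -1], [0, 0, 0, 0, 0.3], [0, 0, 0, 0, 1], [0, 0, 0, 0, 1], [0, 0, 0, 0, 1], [0, 0, 0, 0, 1], [0, 0, 0, 0, 1]], "newtons": 30}}

```text
time: 3.65
tool_pos: [0.473, -0.2164, 0.0049]
tool_rot: [3.142, 0.0, 2.899]
contact_force: [-1.3, 0.3, -1.0]
opening: 0.0486
grip_force: 0.0
```

Emit:
{"fn": "move_arm", "kwargs": {"rows": [[0, 0, 0, 0, 1], [0, 0, 0, 0, 1], [0, 0, 0, 0, 1], [0, 0, 0, 0, 1], [0, 0, 0, 0, 1], [0, 0, 0, 0, 1], [0, 0, 0, 0, 1]], "newtons": 40}}

```text
time: 4.35
tool_pos: [0.4729, -0.2163, 0.0047]
tool_rot: [3.141, -0.0, 2.899]
contact_force: [0.5, 0.8, 0.1]
opening: 0.0211
grip_force: 40.0
```

Emit:
{"fn": "move_arm", "kwargs": {"rows": [[0, 0, 10, 0, 1], [0, 0, 20, 0, 1], [0, 0, 30, 0, 1], [0, 0, 40, 0, 1], [0, 0, 40, 0, 1], [0, 0, 40, 0, 1], [0, 0, 30, 0, 1], [0, 0, 0, 0, 1], [0, 0, 0, 0, 1]]}}

```text
time: 5.25
tool_pos: [0.4727, -0.2164, 0.2151]
tool_rot: [-3.141, 0.001, 2.899]
contact_force: [-0.7, 1.0, -2.1]
opening: 0.0211
grip_force: 40.0
```

Emit:
{"fn": "move_arm", "kwargs": {"rows": [[0, 20, 0, 0.05, 1], [0, 35, 0, 0.08, 1], [0, 40, 0, 0.08, 1], [0, 40, 0, 0.08, 1], [0, 40, 0, 0.08, 1], [0, 40, 0, 0.08, 1], [0, 40, 0, 0.08, 1], [0, 40, 0, 0.08, 1], [0, 35, 0, 0.08, 1], [0, 25, 0, 0.05, 1], [0, 15, 0, 0, 1], [0, 0, 0, 0, 1]]}}

```text
time: 6.45
tool_pos: [0.4717, 0.1551, 0.2128]
tool_rot: [3.14, -0.004, -2.642]
contact_force: [-0.8, 0.4, -1.7]
opening: 0.0211
grip_force: 40.0
```

```bash
python3 - <<'E'
from h import *
s,im=snap('wrist','e.png'); print(s['tool_pos'],s['tool_rot'],s['opening'],s['grip_force'],s['contact_force'])
zc=s['tool_pos'][2]+.006
n,l,st,ce=cv2.connectedComponentsWithStats(redmask(im))
i=1+np.argmax(st[1:,4]); print(st[i],ce[i])
s2,im2=snap('top','f.png')
n,l,st,ce=cv2.connectedComponentsWithStats(redmask(im2))
for i in range(1,n):
    if st[i,4]>100: print(st[i],ce[i],pt('top',ce[i],zc))
E
```

```text
[0.47165051 0.15510205 0.21276665] [ 3.13981245 -0.00363888 -2.64177901] 0.021066599044344655 39.99971866607666 [-0.82534231  0.41728579 -1.72964457]
[  238     0   162   274 15296] [293.01915533 123.71083944]
[220 108  38  38 412] [232.47572816 132.40776699] [0.72645474 0.11782598 0.21876665]
[290 117  87  21 579] [333.45768566 126.86355786] [ 0.73276528 -0.0919091   0.21876665]
[198 192  14  35 319] [204.68025078 208.47648903] [0.56859569 0.17584251 0.21876665]
```

View pics/e.png

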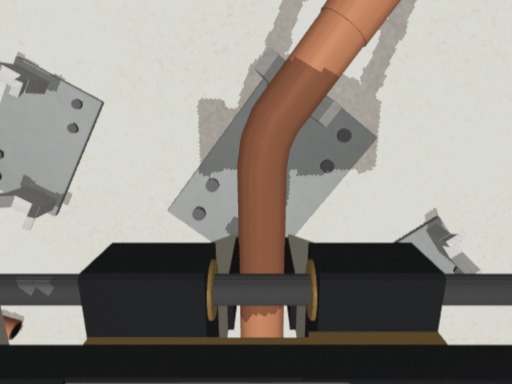

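The pipe is held firmly and runs from (263,330) up to the bend at (265,130). The rest plate lies below it, with corners visible at (376,137) and (169,209). Next I'll work out the pose of the pipe in the hand and the pose of the rest.

```bash
python3 - <<'E'
from h import *
im=cv2.imread('pics/e.png')[:,:,::-1].copy(); s=dict(tool_pos=[.47165,.15510,.21277],tool_rot=[3.1398,-.0036,-2.6418])
C=pt('wrist',(376,137),.01,s)[:2];D=pt('wrist',(169,209),.01,s)[:2]; d=D-C
print('rest',C,D,np.linalg.norm(d),(C+D)/2,'yaw',np.arctan2(d[1],d[0])-np.arctan2(-130,200))
for a,b in (((376,137),(300,235)),((262,90),(169,209))):
    e=pt('wrist',b,.01,s)-pt('wrist',a,.01,s); print('edge yaw',np.arctan2(e[1],e[0]))
z=s['tool_pos'][2]+.0063
n,l,st,ce=cv2.connectedComponentsWithStats(redmask(im)); i=1+np.argmax(st[1:,4])
m=(l==i); m[238:]=0; v,u=np.nonzero(m); k=np.random.default_rng(0).choice(len(u),2000)
XY=np.array([pt('wrist',(u[j],v[j]),z,s)[:2] for j in k]); t=cKDTree(XY)
def f(p):
    c,q=np.cos(p[2]),np.sin(p[2]); M=CL@np.array([[c,q],[-q,c]])+p[:2]
    U=np.array([px('wrist',(*w,z),s) for w in M]); vis=(U[:,1]<232)&(U[:,1]>3)&(U[:,0]<500)
    # edge points 10 mm off the axis must lie in the mask as well
    N=np.gradient(M,axis=0); r=np.maximum(cKDTree(M).query(XY)[0]-.0105,0)
    return np.r_[r*3, t.query(M)[0]*vis]
r=min((least_squares(f,[s['tool_pos'][0]+dx,s['tool_pos'][1],-.145],x_scale=[.01,.01,.1],diff_step=1e-4) for dx in (-.01,0,.01)),key=lambda r:r.cost)
print('pipe',r.x,r.cost)
E
```

```text
rest [0.37929237 0.24050962] [0.55238271 0.0850083 ] 0.23268202727594903 [0.46583754 0.16275896] yaw -0.1555454845496803
edge yaw -0.11027044526088407
edge yaw -0.1875639596313714Traceback (most recent call last):
  File "<stdin>", line 17, in <module>
  File "<stdin>", line 17, in <genexpr>
    return func(*args, **kwargs)
    result = trf(vector_fun.fun, vector_fun.jac, x0, f0, J0, lb, ub, ftol, xtol,
                 gtol, max_nfev, x_scale, loss_function, tr_solver,
                 tr_options.copy(), verbose, callback=callback_wrapped)
    return trf_no_bounds(
        fun, jac, x0, f0, J0, ftol, xtol, gtol, max_nfev, x_scale,
        loss_function, tr_solver, tr_options, verbose, callback=callback)
    J = jac(x)
    self._update_jac()
    ~~~~~~~~~~~~~~~~^^
    self.J = self.jac_wrapped(xp_copy(self.x), f0=self.f)
             ~~~~~~~~~~~~~~~~^^^^^^^^^^^^^^^^^^^^^^^^^^^^
    J, dct = approx_derivative(
             ~~~~~~~~~~~~~~~~~^
        self.fun,
        ^^^^^^^^^
    ...<2 lines>...
        **self.finite_diff_options,
        ^^^^^^^^^^^^^^^^^^^^^^^^^^^
    )
    ^
    J
[... 281 characters left out ...]
  df = [f_eval - f0 for f_eval in f_evals]
                                    ^^^^^^^
    f = np.atleast_1d(self.fun(x, *self.args, **self.kwargs))
                      ~~~~~~~~^^^^^^^^^^^^^^^^^^^^^^^^^^^^^^
    return np.atleast_1d(self.fun(x))
                         ~~~~~~~~^^^
    return self.f(x, *self.args, **self.kwargs)
           ~~~~~~^^^^^^^^^^^^^^^^^^^^^^^^^^^^^^
  File "<stdin>", line 13, in f
  File "h.py", line 16, in px
    K,T,c=camT(cam,s); p=T[:3,:3].T@(np.array(P)-T[:3,3]); p=K@(p*[1,-1,-1]); return p[:2]/p[2]
          ~~~~^^^^^^^
  File "h.py", line 7, in camT
    c=vision.get_calibration(cam); K=np.array(c['K'])
ValueError: time passes only in moves, steps and waits
```

Emit:
{"fn": "move_arm", "kwargs": {"rows": [[-4, 6, -20, 0, 1], [0, 0, -35, 0, 1], [0, 0, -30, 0, 1], [0, 0, -18, 0, 1], [0, 0, 0, 0, 1], [0, 0, 0, 0, 1], [0, 0, 0, 0, 1]]}}

```text
time: 7.25
tool_pos: [0.4698, 0.1592, 0.1128]
tool_rot: [-3.141, 0.002, -2.645]
contact_force: [0.1, 0.6, -1.7]
opening: 0.0208
grip_force: 40.0
```

```bash
python3 - <<'E'
from h import *
s,im=snap('side','g.png'); print(s['tool_pos'],s['tool_rot'])
c=im[140:260,80:260]; cv2.imwrite('pics/g2.png',cv2.resize(c,None,fx=4,fy=4,interpolation=cv2.INTER_CUBIC)[:,:,::-1])
s,w=snap('wrist','w.png')
t=s['tool_pos']; d=np.array([np.cos(s['tool_rot'][2]),np.sin(s['tool_rot'][2]),0])
print('predicted bend px',px('wrist',t+[0,0,.0063]+d*.0583,s))
r=np.array([.4675,.161]);a=-.147
for q in ((-80,-35),(80,35),(-90,-35),(-90,-63),(-90,-7)):
    x,y=np.array(q)/1e3; P=[r[0]+x*np.cos(a)-y*np.sin(a),r[1]+x*np.sin(a)+y*np.cos(a)]
    print(q,'side',px('side',(*P,.055)).round(),px('side',(*P,.115)).round(),'wrist',px('wrist',(*P,.09),s).round())
E
```

```text
[0.46981647 0.15924026 0.11284049] [-3.14093439e+00  1.85820655e-03 -2.64503960e+00]
predicted bend px [260.21067897 138.69978018]
(-80, -35) side [127. 204.] [122. 178.] wrist [306.  75.]
(80, 35) side [198. 173.] [196. 149.] wrist [233. 363.]
(-90, -35) side [122. 205.] [117. 179.] wrist [319.  58.]
(-90, -63) side [123. 212.] [118. 186.] wrist [273.  20.]
(-90, -7) side [121. 197.] [116. 172.] wrist [362.  94.]
```

View pics/g2.png

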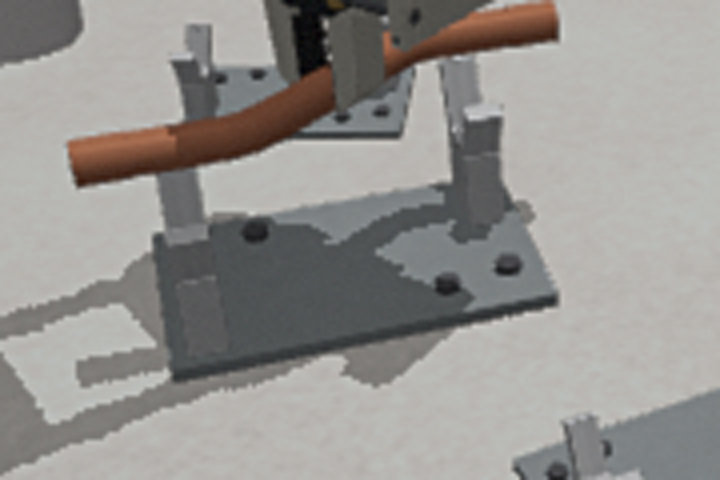

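View pics/w.png

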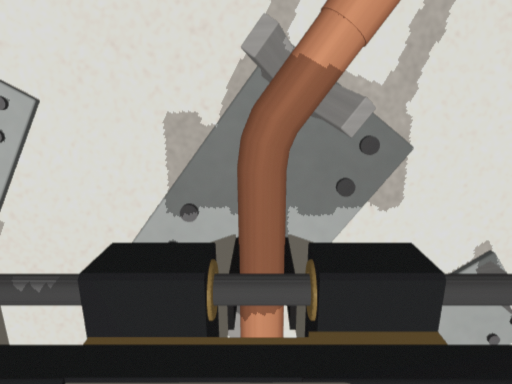

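The side crop shows the pipe above both posts. In the wrist view the outer prong corners at (268,15) and (372,103) average to (320,59), against a prediction of (319,58), so the rest pose is confirmed. The pipe's bend is near (263,130), against a predicted (260,139), which is about 2 mm off. I'll make a small correction and lower.

Emit:
{"fn": "move_arm", "kwargs": {"rows": [[-2, 2, 0, 0, 1], [0, 0, -10, 0, 1], [0, 0, -10, 0, 1], [0, 0, -10, 0, 1], [0, 0, -8, 0, 1], [0, 0, -6, 0, 1], [0, 0, 0, 0, 1], [0, 0, 0, 0, 1]], "newtons": 25}}

```text
time: 8.15
tool_pos: [0.4671, 0.1616, 0.0677]
tool_rot: [3.141, -0.0, -2.644]
contact_force: [-0.2, -0.8, -1.5]
opening: 0.0214
grip_force: 25.0
```

Emit:
{"fn": "move_arm", "kwargs": {"rows": [[0, 0, -3, 0, 1], [0, 0, -2, 0, 1], [0, 0, -2, 0, 1], [0, 0, 0, 0, 1], [0, 0, 0, 0, 1]], "newtons": 15}}

```text
time: 8.65
tool_pos: [0.467, 0.1616, 0.0608]
tool_rot: [3.142, 0.0, -2.644]
contact_force: [-0.2, 0.5, -1.4]
opening: 0.0216
grip_force: 15.0
```

Emit:
{"fn": "move_arm", "kwargs": {"rows": [[0, 0, -1, 0, 1], [0, 0, -1, 0, 1], [0, 0, 0, 0, 1], [0, 0, 0, 0, 1]], "newtons": 8}}

```text
time: 9.05
tool_pos: [0.4672, 0.1617, 0.0595]
tool_rot: [-3.141, 0.001, -2.644]
contact_force: [-0.9, 0.2, 5.8]
opening: 0.0217
grip_force: 8.0
```

Emit:
{"fn": "move_arm", "kwargs": {"rows": [[0, 0, 0, 0, 0.4], [0, 0, 0, 0, 0.2], [0, 0, 0, 0, 0], [0, 0, 0, 0, -0.4], [0, 0, 0, 0, -0.6], [0, 0, 0, 0, -0.6], [0, 0, 0, 0, -0.6], [0, 0, 0, 0, -0.6], [0, 0, 0, 0, -0.6]]}}

```text
time: 9.95
tool_pos: [0.467, 0.1616, 0.0587]
tool_rot: [3.141, -0.0, -2.644]
contact_force: [0.0, -0.5, 0.3]
opening: 0.0735
grip_force: 0.0
```

Emit:
{"fn": "move_arm", "kwargs": {"rows": [[0, 0, 10, 0, -0.6], [0, 0, 20, 0, -0.6], [0, 0, 30, 0, -0.6], [0, 0, 40, 0, -0.6], [0, 0, 40, 0, -0.6], [0, 0, 30, 0, -0.6], [0, 0, 0, 0, -0.6], [0, 0, 0, 0, -0.6]]}}

```text
time: 10.75
tool_pos: [0.467, 0.1616, 0.2296]
tool_rot: [-3.141, 0.002, -2.644]
contact_force: [0.1, 0.6, -0.4]
opening: 0.0737
grip_force: 0.0
```

```bash
python3 - <<'E'
from h import *
s,im=snap('side','j.png'); print(s['tool_pos'],s['contact_force'],s['time'])
s,w=snap('wrist','k.png')
c=im[120:260,80:260]; cv2.imwrite('pics/j2.png',np.hstack([cv2.resize(c,None,fx=2.2,fy=2.2)[:,:,::-1],cv2.resize(w[:,:,::-1],(400,308))]))
E
```

```text
[0.46696451 0.1616033  0.22955998] [ 0.11433708  0.56848027 -0.36034137] 10.75
```

View pics/j2.png

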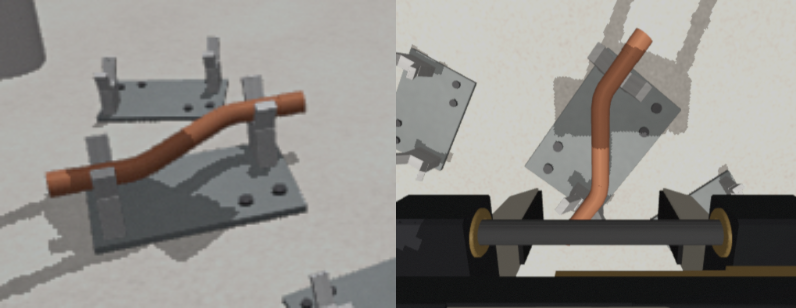

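The side crop shows both straight ends down in the two notches, at (100,178) and (265,105). The wrist view shows the pipe centred on the rest and the gripper clear of it, so I'm handing in.

```bash
python3 -c "
from cell import workorder
print(workorder.hand_in())"
```

```text
the job is handed in; nothing more can be done
None
```

The double-bend pipe lies in both notches of the 200 × 130 mm rest, released with the gripper clear. The straight pipe and elbow were not touched, and I handed the job in at about 11 s; no verdict came back.

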